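# Tip the stain stick out of the tall green cup

## Robot

A 6-joint arm with a two-finger parallel gripper is mounted at the origin on the work surface. World frame = base frame: x ahead of the robot, y to its left, z up, the work surface at z = 0. Lengths are in mm, angles in rad, forces in N, time in s.
With the tool pointing down it reaches from about 250 to 725 mm from the base axis. Payload 4 kg.
Tool frame: the origin (TCP) lies midway between the tips of the shut fingers; the grasp point (between the pads) lies 19 mm behind it; z points along the fingers, y is the line along which they close (so a half turn about z gives the same grasp; the last joint's range is limited). The gripper opens to 85 mm and grips with 20 to 120 N. Pads are 22 mm wide; open, the fingers measure 114 mm over their backs; the gripper's body (76 mm by 85 mm) begins 54 mm behind the grasp point. The pads swing forward as they close: fully open they stand 13 mm farther back than shut.
Start: joints at [-1.323, 0.241, 0.005, 1.335, 0, 1.571], TCP at [122.634, -484.727, 231.306] pointing down, gripper open.
Joint ranges: [-2.72, 2.72], [-1.05, 1.87], [-1.09, 1.28], [-1.99, 2.15], [-1.42, 1.44], [-3.14, 3.14]. Speed limits (rad/s): [2.79, 2.79, 3.14, 3.14, 3.14, 3.14].

## Interface

Orientations are given as a unit quaternion [w, x, y, z].
In Python, from plant import manip gives the robot as it stands.
- The arm moves only by the tool play_rows, never from a script. Its argument "rows" is a list of rows, each an object with "twist": the turn, a rotation vector about the tool's x, y, z in rad, a list of three; "offset": the shift along the tool's x, y, z in cm, a list of three; "grip": the opening, from 0 (shut) to 1 (fully open). In form: [{"twist": [ax, ay, az], "offset": [dx, dy, dz], "grip": grip}, ...]. A call has exactly 8 rows; each row shifts and turns the commanded pose from where the row before left it, along the tool's axes as they then stand; what a row does not reach is not made up. A row lasts 1/8 s, in which the tool goes at most 62.5 mm and 10.7 degrees, less where a joint would pass 70% of its speed; a pose out of reach is approached as far as the arm can. A call is refused whole if a number of a shift passes 6.25 or a number of a turn 0.188, either way. A call with a gripper value outside its range is refused whole. The fingers move at their own pace and stop on an object; "force" is the grip in N (left out, the last holds). Time passes only in rows, so rows that do not move let the fingers close, or fill a call up. It gives the time, the measured TCP pose, the force, the opening and the grip force at its end, in the units of the state.
- manip.observe(): the state, without advancing time (a new reading comes with each control period).
- manip.camera(name): name is "scene" or "top"; returns a dict with "img" (480x640x3 uint8, red, green, blue), "z_map" (480x640 float32, mm along the optical axis (not along the pixel's ray), 0 where there is no reading), "intrinsics" (3x3 intrinsics, pixels), "position" and "rotation" of the camera in the world. Camera axes: x right, y down, z forward; pixel columns grow to the right and rows downward; lengths in mm; the calibration is good to about 2 mm. A picture is of the moment at which its call begins.
- manip.finish_job(): hands the job in; it is judged then, once.
Trained networks look in a picture, given as the dict that the camera call returned (one of the last four; its "shot" number tells which), for a name from the list of things; names that differ only in an ending like _2 or _b are one class to them, and where a whole thing is asked for, a point or a joint stands for the part that bears it (a point fixed in the world has none). Each returns a list of dicts, best first, with "score" (0 to 1); they miss things now and then, are a little off and sometimes report something else, mostly with a low value. They report only what shows in the picture. A call takes as long as a camera call. They do not tell look-alikes from the thing itself.
- manip.look_for(picture, query): "xy" ([column, row] in pixels, amid what is visible of it).
- manip.masks_of(picture, query): "region" (480x640 bool, what is visible of it) and "xy" ([column, row] in pixels, amid what is visible of it).
The state is a dict: "time": time; "joint_pos": joint angles; "qd": joint speeds; "joint_efforts": joint torques, N m; "tool_pos": TCP position; "eef_rot": TCP orientation; "wrist_force": force on the tool from outside, world axes, zero at the start; "wrist_torque": the same for the moment, N m; "width": finger opening in mm; "finger_force": force on a finger pad.
Only numpy, scipy, OpenCV 4.12 (cv2) and the standard library are available. Lean on these libraries where they do the work, as an engineer would, in place of code of your own. Each camera call takes 0.05 s, during which the arm holds its last target. There are 200 camera calls.

## Task

The orange stain stick has slipped down to the bottom of the tall green cup, too deep to reach. Lift the cup off its cradle with the stick still in it, tip it low over the yellow tray so that the stick slides out gently into the tray, then lay the empty cup back in its own cradle, mouth up, as it was, and let go. Never let the stick land on the table; leave the blue cup and everything else where it is.

Things in the scene. Friction and masses are not known exactly. Their poses are not given: they have to be found in the camera images.
- green_cup: tall straight round cup of translucent green plastic, outside diameter 56, height 160, wall 3, floor 5, about 80 g, loose. Origin: centre of the underside. Its axis, bottom to mouth, is (0.643, 0, 0.766) in its own frame. It starts leaning 40 degrees from vertical in the green cradle, its frame parallel to the cradle's. It can be gripped firmly anywhere across its diameter
- green_cup_mouth (a point): centre of the green cup's rim, on its axis, 160 from the bottom
- stain_stick: square orange plastic stick with a white cap, 22 x 22 x 80, about 40 g, loose; starts at the bottom of the green cup, its upper end about 75 below the rim. Origin at its middle; its length runs along (0.643, 0, 0.766) of its frame. Cup and stick are slippery: it slides out once the mouth points about 10 to 17 degrees below level
- green_cradle: grey cradle of the green cup, fixed; an identical one holds the blue cup and the two may stand either way round. Base plate 170 x 90 x 12, origin at its underside centre. The cup lies on two steel rods (10 thick, 38 apart) sloping 40 degrees from vertical, its bottom on a ledge square to them. Rods and ledge lie under it, within its width; beside and above it is free
- green_seat (a point): point of the green cradle where the seated cup's bottom centre lies: (-50, 0, 45) in the cradle's frame. Same axes as the cradle: x level, the way the cup leans; z up. The seated cup's axis is (0.643, 0, 0.766) in them. Put on the rods up to 10 too high, the cup slides down to the ledge by itself
- tray: shallow open yellow tray fixed to the table, 260 (x) x 180 (y) x 30 high outside, walls and floor 4 thick. Origin: centre of its underside; its x axis is the long one and points away from the cradles' side, so the near short wall is at x = -130
- blue_cup: same cup in translucent blue, in the other cradle, with a white marker in it; not to be moved
- white_marker: white square marker with a black cap, 22 x 22 x 80, in the blue cup; stays there
- blue_cradle: the other grey cradle, same shape and frame as the green cup's, fixed
- dosing_cup: small white open cup, diameter 60, 50 tall, origin under its centre; bystander
- scrub_brush: blue brush 200 long, 42 wide, 20 high, lying along its x axis, origin under its middle; bystander
- amber_jar: amber jar with a steel lid, diameter 60, 70 tall, origin under its centre; bystander
Things that resemble listed ones, but are neither listed nor needed, are in the scene too. Leave any purple or turquoise look-alike of the green_cradle alone.

How it is judged:
By the outcome, as a careful person would: the job done as asked, in the order asked, and still so for the second after the job is handed in, with the robot touching nothing.
It also fails if it takes over 48 s, if anything falls off the work surface, if the arm or the gripper's body presses on something with over 40 N, if the wrist force passes 120 N, or if a joint passes its speed limit or range.

## Working session

There is one attempt and no reset: what is moved stays moved. The work goes in short steps, Python scripts to look and compute and a tool call to move; the robot and the scene stay as the last step left them, time stands still between calls to the robot, and variables do not carry over. Pictures are saved under pics/ and viewed, at most 10 in all, crops included, and the job is handed in when it is done.

Besides the shell and the picture viewer there is one more tool, called after "Request:" as name(argument=value, ...), one argument or row to a line, values as JSON. play_rows: Moves the arm, as the interface text tells. Its arguments: {"type":"object","properties":{"rows":{"type":"array"},"force":{"type":"number"}},"required":["rows"]}

```bash
mkdir -p pics; ls; cat > h.py <<'E'
import numpy as np, cv2
from plant import manip
from scipy.spatial.transform import Rotation as R
def cam(n):
    p=manip.camera(n); return p
def pts(p,mask):
    v,u=np.nonzero(mask&(p["z_map"]>0)); z=p["z_map"][v,u]; K=np.array(p["intrinsics"])
    c=np.stack([(u-K[0,2])/K[0,0]*z,(v-K[1,2])/K[1,1]*z,z],1)
    return c@rot(p).T+np.array(p["position"])
def rot(p):
    r=np.array(p["rotation"],float)
    return r if r.shape==(3,3) else R.from_quat(r[[1,2,3,0]]).as_matrix()
def save(p,n): cv2.imwrite("pics/"+n,p["img"][:,:,::-1])
E
python3 - <<'E'
from h import *
for n in("top","scene"):
    p=cam(n); save(p,n+"0.png"); print(n,p["position"],p["rotation"])
    for q in("green_cup","stain_stick","green_cradle","tray","blue_cup"):
        for d in manip.masks_of(p,q)[:3]:
            P=pts(p,d["region"]); print(q,round(d["score"],2),d["xy"],len(P),np.median(P,0).round(),np.percentile(P,2,axis=0).round(),np.percentile(P,98,axis=0).round()) if len(P) else 0
E
```

```text
pics
top [ 219.19634199   57.87358948 1584.71326416] [-0.06228405  0.70836123 -0.69910853  0.07478185]
green_cup 0.67 [270.1, 203.0] 942 [613. 185. 132.] [588. 129.  63.] [652. 256. 181.]
green_cradle 0.98 [193.2, 215.2] 1758 [595. 425.  16.] [550. 349.   6.] [654. 503. 105.]
green_cradle 0.94 [278.0, 222.9] 1124 [597. 178.  13.] [567. 110.  -2.] [661. 279. 145.]
green_cradle 0.67 [232.1, 336.7] 1920 [255. 284.  15.] [202. 204.   6.] [311. 362. 107.]
tray 0.87 [404.9, 265.7] 5973 [ 463. -202.    6.] [ 359. -330.   -2.] [563. -71.  34.]
blue_cup 0.89 [258.9, 256.9] 1022 [465. 209. 129.] [438. 151.  13.] [499. 283. 181.]
scene [ 946.7784464  -716.14942298  713.83513649] [-0.45143477  0.85607848  0.2230044  -0.11664184]
green_cradle 0.96 [378.9, 255.0] 1871 [634. 158.  13.] [579. 107.   1.] [671. 262.  96.]
green_cradle 0.68 [271.7, 195.6] 1469 [270. 253.  17.] [220. 198.   5.] [318. 360. 102.]
green_cradle 0.61 [407.9, 201.6] 1309 [615. 395.  23.] [556. 347.   5.] [655. 503. 106.]
tray 0.93 [214.3, 336.1] 11511 [ 456. -210.    5.] [ 353. -338.    2.] [567. -67.  31.]
tray 0.51 [324.1, 232.2] 1538 [484. 182.  14.] [433. 132.   6.] [517. 292.  86.]
blue_cup 0.92 [323.7, 193.9] 936 [478. 194. 131.] [414. 147.   2.] [500. 401. 180.]
```

View pics/top0.png

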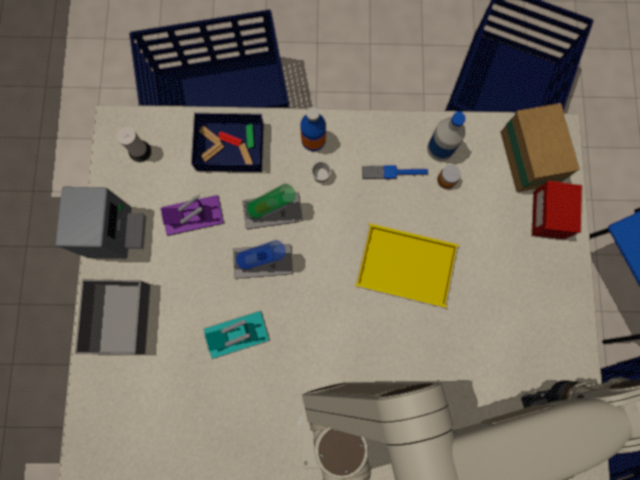

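View pics/scene0.png

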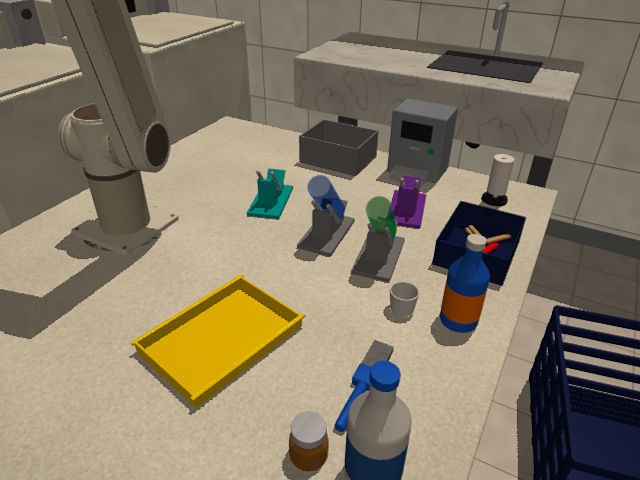

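The top view shows the green cup at pixel (270,203) in a grey cradle, with its mouth toward the right (-y). The blue cup is at (259,257), the tray at (405,265), and purple and turquoise decoys at (193,215) and (236,335). The scene view agrees. Next I'll fit the cradle plate, cup and tray.

```bash
cat >> h.py <<'E'
from scipy.optimize import least_squares
def rectfit(P,L,W,x0):
    # signed-distance fit: boundary hits + containment via minAreaRect-like support
    def f(x):
        c,s=np.cos(x[2]),np.sin(x[2]); d=P[:,:2]-x[:2]; a=d@[c,s]; b=d@[-s,c]
        return np.r_[np.maximum(abs(a)-L/2,0),np.maximum(abs(b)-W/2,0)]
    r=least_squares(f,x0,loss="soft_l1"); return r.x,r.cost/len(P)
E
python3 - <<'E'
from h import *
allp={};tr=[];cu=[]
pl=[]
for n in("top","scene"):
    p=cam(n); v=np.ones((480,640),bool); P=pts(p,v); 
    img=p["img"][(p["z_map"]>0)].astype(int)
    hsv=cv2.cvtColor(p["img"],cv2.COLOR_RGB2HSV)[p["z_map"]>0].astype(int)
    box=(P[:,0]>540)&(P[:,0]<690)&(P[:,1]>60)&(P[:,1]<310)
    q=box&(abs(P[:,2]-12)<4)&(hsv[:,1]<60); A=P[q]
    print(n,"plate",len(A),cv2.minAreaRect(A[:,:2].astype(np.float32)), np.median(A[:,2]))
    pl.append(A)
    g=box&(P[:,2]>50)&(hsv[:,0]>40)&(hsv[:,0]<85)&(hsv[:,1]>80); cu.append(P[g]); print("cup",g.sum())
    y=(hsv[:,0]>20)&(hsv[:,0]<32)&(hsv[:,1]>180)&(abs(P[:,0]-460)<170)&(abs(P[:,1]+200)<190)
    print("tray",cv2.minAreaRect(P[y&(P[:,2]>-5)][:,:2].astype(np.float32)),cv2.minAreaRect(P[y&(P[:,2]>24)][:,:2].astype(np.float32)))
A=np.vstack(pl); print("plate all",cv2.minAreaRect(A[:,:2].astype(np.float32)))
for C in cu+[np.vstack(cu)]:
    def f(x):
        a=np.array([.643*np.cos(x[2]),.643*np.sin(x[2]),.766]); d=C-[x[0],x[1],45]
        return np.linalg.norm(np.cross(d,a),axis=1)-28
    r=least_squares(f,[605,230,-1.6],loss="soft_l1",f_scale=2)
    x=r.x;a=np.array([.643*np.cos(x[2]),.643*np.sin(x[2]),.766]); t=(C-[x[0],x[1],45])@a
    print("cup seat",x[:2].round(1),x[2],np.std(r.fun),np.percentile(t,[1,50,99]).round(), "cradle ctr",(x[:2]+50*np.array([np.cos(x[2]),np.sin(x[2])])).round(1))
E
```

```text
top plate 618 ((615.7549438476562, 182.79345703125), (146.42120361328125, 245.8411407470703), 1.0039597749710083) 11.750911814292863
cup 836
tray ((460.2431640625, -198.6235809326172), (260.8507995605469, 187.50917053222656), 77.07726287841797) ((460.4484558105469, -198.31614685058594), (260.5906066894531, 187.31301879882812), 76.93914794921875)
scene plate 1011 ((620.4911499023438, 193.35472106933594), (90.70796966552734, 175.16867065429688), 9.161104202270508) 12.431774558508778
cup 612
tray ((460.59765625, -200.33792114257812), (270.6122131347656, 193.04469299316406), 77.15513610839844) ((460.59765625, -200.33792114257812), (270.6122131347656, 193.04469299316406), 77.15513610839844)
plate all ((615.7549438476562, 182.79345703125), (146.42120361328125, 245.8411407470703), 1.0039597749710083)
cup seat [612.2 244.8] -1.406283879615841 2.080593115531079 [  5. 105. 161.] cradle ctr [620.4 195.5]
cup seat [613.2 241.4] -1.4020979274582772 1.0355677555570406 [ 21. 119. 161.] cradle ctr [621.6 192.1]
cup seat [612.5 243.5] -1.4000181315414086 2.2915490897724693 [  5. 112. 162.] cradle ctr [621.  194.3]
```

Request:
play_rows(
  rows=[
    {"twist": [0,0,0],"offset": [0,0,-2],"grip": 1},
    {"twist": [0,0,0],"offset": [0,0,-3],"grip": 1},
    {"twist": [0,0,0],"offset": [0,0,-4],"grip": 1},
    {"twist": [0,0,0],"offset": [0,0,-4],"grip": 1},
    {"twist": [0,0,0],"offset": [0,0,-4],"grip": 1},
    {"twist": [0,0,0],"offset": [0,0,-3],"grip": 1},
    {"twist": [0,0,0],"offset": [0,0,-2],"grip": 1},
    {"twist": [0,0,0],"offset": [0,0,0],"grip": 1},
  ],
)

```text
time: 1.7
tool_pos: [122.8, -485.3, 452.7]
eef_rot: [0.002, 0.992, 0.124, 0.0]
wrist_force: [-0.1, -0.5, -0.8]
width: 85.4
finger_force: 0.0
```

```bash
cat >> h.py <<'E'
TH=-1.408; H=np.array([np.cos(TH),np.sin(TH),0]); Z=np.array([0,0,1.])
SEAT=np.array([612.5,243,45]); AX=.643*H+.766*Z
def tool(b,th=TH):   # b = tilt toward h in degrees
    h=np.array([np.cos(th),np.sin(th),0]); b=np.radians(b)
    z=np.sin(b)*h-np.cos(b)*Z; y=np.cross(Z,h); return np.stack([np.cross(y,z),y,z],1)
def cur():
    s=manip.observe(); q=np.array(s["eef_rot"]); return np.array(s["tool_pos"]),R.from_quat(q[[1,2,3,0]]).as_matrix(),s
def plan(p,Rm,N,start=None):
    p0,R0=start if start else cur()[:2]
    w=R.from_matrix(R0.T@Rm).as_rotvec()/N
    S=sum((R0@R.from_rotvec(w*k).as_matrix() for k in range(N)))
    d=np.linalg.solve(S,p-p0)/10
    print("N",N,"twist",w.round(4),"offset",d.round(3),"target",np.round(p,1)); return p,Rm
E
python3 - <<'E'
from h import *
T=tool(40); g=SEAT+105*AX
print(g,cur()[2]["joint_pos"])
plan(g+23*T[:,2]-170*T[:,2],T,24)
E
```

```text
[623.44270901 176.37768884 125.43      ] [-1.32298997e+00  2.76004241e-01  6.27500185e-01  1.91867645e+00
 -1.25135279e-05  1.57078541e+00]
N 24 twist [-0.0214 -0.0233 -0.0592] offset [ 4.231 -0.335 -0.533] target [608.1 269.6 238. ]
```

Request:
play_rows(
  rows=[
    {"twist": [-0.0214,-0.0233,-0.0592],"offset": [4.23,-0.335,-0.533],"grip": 1},
    {"twist": [-0.0214,-0.0233,-0.0592],"offset": [4.23,-0.335,-0.533],"grip": 1},
    {"twist": [-0.0214,-0.0233,-0.0592],"offset": [4.23,-0.335,-0.533],"grip": 1},
    {"twist": [-0.0214,-0.0233,-0.0592],"offset": [4.23,-0.335,-0.533],"grip": 1},
    {"twist": [-0.0214,-0.0233,-0.0592],"offset": [4.23,-0.335,-0.533],"grip": 1},
    {"twist": [-0.0214,-0.0233,-0.0592],"offset": [4.23,-0.335,-0.533],"grip": 1},
    {"twist": [-0.0214,-0.0233,-0.0592],"offset": [4.23,-0.335,-0.533],"grip": 1},
    {"twist": [-0.0214,-0.0233,-0.0592],"offset": [4.23,-0.335,-0.533],"grip": 1},
  ],
)

```text
time: 2.7
tool_pos: [413.9, -310.4, 459.7]
eef_rot: [0.095, 0.927, 0.352, -0.082]
wrist_force: [-0.0, -1.3, -0.5]
width: 85.1
finger_force: 0.0
```

Request:
play_rows(
  rows=[
    {"twist": [-0.0214,-0.0233,-0.0592],"offset": [4.23,-0.335,-0.533],"grip": 1},
    {"twist": [-0.0214,-0.0233,-0.0592],"offset": [4.23,-0.335,-0.533],"grip": 1},
    {"twist": [-0.0214,-0.0233,-0.0592],"offset": [4.23,-0.335,-0.533],"grip": 1},
    {"twist": [-0.0214,-0.0233,-0.0592],"offset": [4.23,-0.335,-0.533],"grip": 1},
    {"twist": [-0.0214,-0.0233,-0.0592],"offset": [4.23,-0.335,-0.533],"grip": 1},
    {"twist": [-0.0214,-0.0233,-0.0592],"offset": [4.23,-0.335,-0.533],"grip": 1},
    {"twist": [-0.0214,-0.0233,-0.0592],"offset": [4.23,-0.335,-0.533],"grip": 1},
    {"twist": [-0.0214,-0.0233,-0.0592],"offset": [4.23,-0.335,-0.533],"grip": 1},
  ],
)

```text
time: 3.7
tool_pos: [589.2, -30.6, 386.9]
eef_rot: [0.184, 0.796, 0.555, -0.157]
wrist_force: [0.5, -0.3, -0.1]
width: 85.4
finger_force: 0.0
```

```bash
python3 - <<'E'
from h import *
T=tool(40); g=SEAT+105*AX
p,Rm,s=cur(); print(p,np.round(s["joint_pos"],2),Rm.round(2))
plan(g+23*T[:,2]-170*T[:,2],T,8)
E
```

```text
[589.23439543 -30.64854334 386.87041612] [ 0.18  0.52  0.73  1.92 -0.47  2.14] [[ 0.33  0.94 -0.05]
 [ 0.83 -0.32 -0.47]
 [-0.45  0.12 -0.88]]
N 8 twist [-0.0217 -0.0237 -0.0588] offset [ 4.198 -0.324 -0.533] target [608.1 269.6 238. ]
```

Request:
play_rows(
  rows=[
    {"twist": [-0.0217,-0.0237,-0.0588],"offset": [4.2,-0.324,-0.533],"grip": 1},
    {"twist": [-0.0217,-0.0237,-0.0588],"offset": [4.2,-0.324,-0.533],"grip": 1},
    {"twist": [-0.0217,-0.0237,-0.0588],"offset": [4.2,-0.324,-0.533],"grip": 1},
    {"twist": [-0.0217,-0.0237,-0.0588],"offset": [4.2,-0.324,-0.533],"grip": 1},
    {"twist": [-0.0217,-0.0237,-0.0588],"offset": [4.2,-0.324,-0.533],"grip": 1},
    {"twist": [-0.0217,-0.0237,-0.0588],"offset": [4.2,-0.324,-0.533],"grip": 1},
    {"twist": [-0.0217,-0.0237,-0.0588],"offset": [4.2,-0.324,-0.533],"grip": 1},
    {"twist": [-0.0217,-0.0237,-0.0588],"offset": [4.2,-0.324,-0.533],"grip": 1},
  ],
)

```text
time: 4.7
tool_pos: [608.3, 269.5, 237.9]
eef_rot: [0.261, 0.608, 0.716, -0.222]
wrist_force: [-0.2, 0.7, 0.1]
width: 85.6
finger_force: 0.0
```

```bash
python3 - <<'E'
from h import *
T=tool(40); g=SEAT+105*AX
p,Rm,s=cur(); print(p,np.round(s["joint_pos"],2),(T.T@Rm).round(3))
plan(g+23*T[:,2],T,8)
pc=cam("scene"); save(pc,"scene1.png")
E
```

```text
[608.33132554 269.5396432  237.8885642 ] [ 0.68  0.9   0.92  1.98 -0.6   2.21] [[ 1.    -0.    -0.001]
 [ 0.     1.     0.   ]
 [ 0.001 -0.     1.   ]]
N 8 twist [ 0.      0.0001 -0.    ] offset [ 1.000e-03 -3.000e-03  2.123e+00] target [625.8 161.8 107.8]
```

View pics/scene1.png

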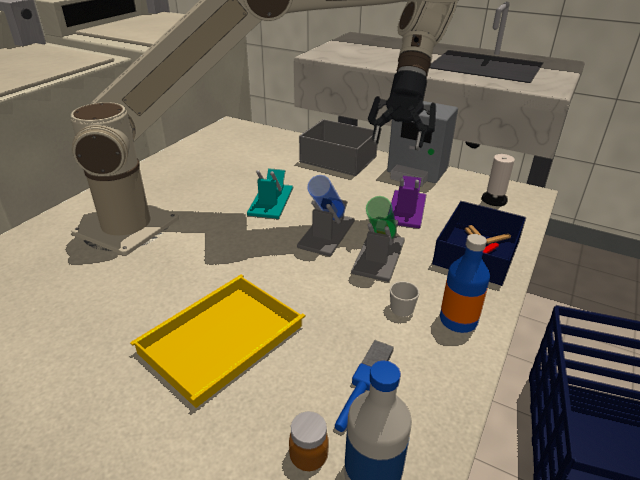

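The gripper is lined up behind and above the green cup (gripper near pixel (405,110), cup at (381,210)). Next I'll advance along the tool axis.

Request:
play_rows(
  rows=[
    {"twist": [0,0,0],"offset": [0,0,2.5],"grip": 1},
    {"twist": [0,0,0],"offset": [0,0,3.0],"grip": 1},
    {"twist": [0,0,0],"offset": [0,0,3.0],"grip": 1},
    {"twist": [0,0,0],"offset": [0,0,3.0],"grip": 1},
    {"twist": [0,0,0],"offset": [0,0,2.5],"grip": 1},
    {"twist": [0,0,0],"offset": [0,0,2.0],"grip": 1},
    {"twist": [0,0,0],"offset": [0,0,1.0],"grip": 1},
    {"twist": [0,0,0],"offset": [0,0,0],"grip": 1},
  ],
)

```text
time: 5.75
tool_pos: [626.1, 160.1, 109.1]
eef_rot: [0.261, 0.609, 0.715, -0.221]
wrist_force: [-0.1, 0.8, 0.5]
width: 85.4
finger_force: 0.0
```

```bash
python3 - <<'E'
from h import *
T=tool(40)
p,Rm,s=cur(); print(p,np.round(s["joint_pos"],2),s["wrist_force"])
pc=cam("scene"); cv2.imwrite("pics/s2.png",cv2.resize(pc["img"][110:310,260:500,::-1],None,fx=3,fy=3))
pt=cam("top"); cv2.imwrite("pics/t2.png",cv2.resize(pt["img"][140:280,190:350,::-1],None,fx=4,fy=4))
E
```

```text
[626.09541164 160.14425133 109.06961947] [ 0.54  0.81  0.41  1.47 -0.64  2.05] [-0.12308276  0.76729289  0.51618252]
```

View pics/s2.png

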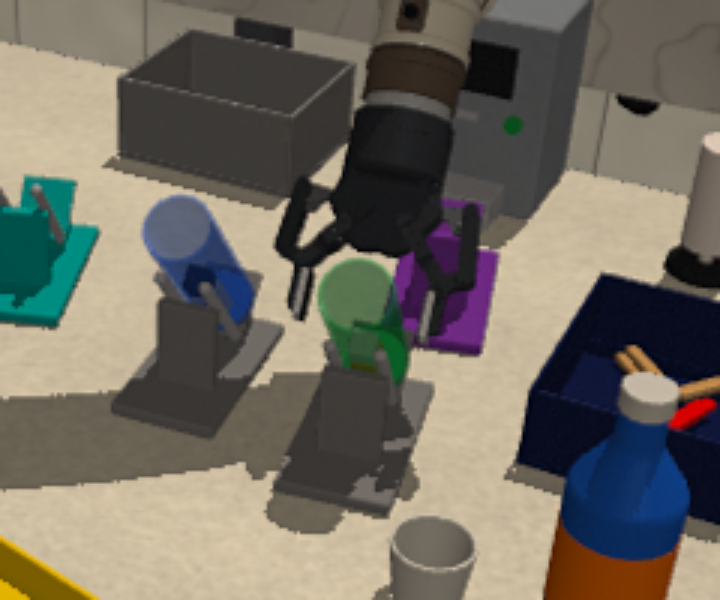

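The fingers straddle the cup, with pads at about (300,295) and (430,315) in the crop and the cup at (360,300). I'll close the gripper.

Request:
play_rows(
  rows=[
    {"twist": [0,0,0],"offset": [0,0,0],"grip": 0.8},
    {"twist": [0,0,0],"offset": [0,0,0],"grip": 0.7},
    {"twist": [0,0,0],"offset": [0,0,0],"grip": 0.6},
    {"twist": [0,0,0],"offset": [0,0,0],"grip": 0.5},
    {"twist": [0,0,0],"offset": [0,0,0],"grip": 0.4},
    {"twist": [0,0,0],"offset": [0,0,0],"grip": 0.3},
    {"twist": [0,0,0],"offset": [0,0,0],"grip": 0.3},
    {"twist": [0,0,0],"offset": [0,0,0],"grip": 0.3},
  ],
  force=50,
)

```text
time: 6.85
tool_pos: [626.9, 161.7, 110.8]
eef_rot: [0.261, 0.609, 0.716, -0.22]
wrist_force: [-2.7, 4.9, 5.1]
width: 55.4
finger_force: 52.6
```

```bash
python3 - <<'E'
from h import *
p,Rm,s=cur(); print(p.tolist(),s["eef_rot"],np.round(s["joint_pos"],2),s["wrist_force"],s["width"],s["finger_force"])
T=tool(40)
np.savez("grasp.npz",p=p,R=Rm)
print("lift 100 up in tool axes",(Rm.T@[0,0,10]).round(2))
E
```

```text
[626.9043362890909, 161.7190647530846, 110.7810617981412] [ 0.26132834  0.60930917  0.71570169 -0.21959264] [ 0.54  0.81  0.42  1.47 -0.64  2.05] [-2.72909108  4.85400681  5.08066984] 55.35223937379299 52.62258253991604
lift 100 up in tool axes [-6.42  0.04 -7.67]
```

Request:
play_rows(
  rows=[
    {"twist": [0,0,0],"offset": [-0.4,0,-0.5],"grip": 0.3},
    {"twist": [0,0,0],"offset": [-0.8,0,-1.0],"grip": 0.3},
    {"twist": [0,0,0],"offset": [-1.2,0,-1.45],"grip": 0.3},
    {"twist": [0,0,0],"offset": [-1.5,0,-1.8],"grip": 0.3},
    {"twist": [0,0,0],"offset": [-1.5,0,-1.8],"grip": 0.3},
    {"twist": [0,0,0],"offset": [-1.5,0,-1.8],"grip": 0.3},
    {"twist": [0,0,0],"offset": [-0.9,0,-1.1],"grip": 0.3},
    {"twist": [0,0,0],"offset": [-0.4,0,-0.5],"grip": 0.3},
  ],
)

```text
time: 7.85
tool_pos: [626.5, 161.8, 239.9]
eef_rot: [0.261, 0.61, 0.715, -0.22]
wrist_force: [0.2, -0.3, -1.0]
width: 55.6
finger_force: 52.9
```

```bash
cat >> h.py <<'E'
import os
if os.path.exists("grasp.npz"):
    G=np.load("grasp.npz"); M=G["R"].T@(SEAT+160*AX-G["p"]); B=G["R"].T@(SEAT-G["p"])
TR=np.array([460.4,-199.5,0]); TT=np.radians(-103); t=np.array([np.cos(TT),np.sin(TT),0])
def mouthpose(m,down,th=TT):
    Rm=tool(40-(50+down),th); return m-Rm@M,Rm
def path(p,Rm,N,start):
    p0,R0=start; w=R.from_matrix(R0.T@Rm).as_rotvec()/N
    Rs=[R0@R.from_rotvec(w*k).as_matrix() for k in range(N+1)]; d=np.linalg.solve(sum(Rs[:-1]),p-p0)
    for k in range(N+1):
        if k%2==0: print(k,p0.round(),"mouth",(p0+Rs[k]@M).round(),"bot",(p0+Rs[k]@B).round())
        p0=p0+Rs[k]@d
E
python3 - <<'E'
from h import *
p,Rm,s=cur(); print(p,np.round(s["joint_pos"],2),s["wrist_force"],s["width"],s["finger_force"])
P,Q=mouthpose(TR-55*t+[0,0,130],-10)
plan(P,Q,16); path(P,Q,16,(p,Rm))
pc=cam("scene"); cv2.imwrite("pics/s3.png",cv2.resize(pc["img"][60:310,240:500,::-1],None,fx=2,fy=2))
E
```

```text
[626.4706369  161.77948123 239.88559626] [ 0.54  0.74  0.62  1.75 -0.64  2.05] [ 0.15535228 -0.2536054  -0.97682667] 55.57282318840463 52.88149282336235
N 16 twist [0.0087 0.043  0.0231] offset [-1.24  -0.895  1.418] target [485.2 -95.4  99.5]
0 [626. 162. 240.] mouth [629. 142. 297.] bot [612. 243. 174.]
2 [614. 122. 233.] mouth [615.  97. 288.] bot [604. 210. 175.]
4 [600.  85. 223.] mouth [600.  55. 275.] bot [594. 177. 172.]
6 [585.  48. 209.] mouth [583.  14. 259.] bot [583. 145. 167.]
8 [568.  14. 193.] mouth [564. -24. 239.] bot [571. 114. 159.]
10 [549. -18. 173.] mouth [543. -60. 216.] bot [557.  85. 149.]
12 [529. -47. 151.] mouth [521. -92. 190.] bot [542.  57. 135.]
14 [508. -73. 126.] mouth [ 497. -121.  161.] bot [525.  31. 120.]
16 [485. -95. 100.] mouth [ 473. -146.  130.] bot [508.   8. 102.]
```

View pics/s3.png

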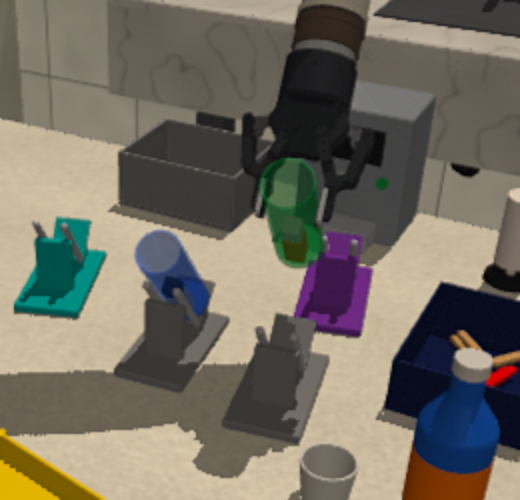

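The cup is lifted, with the orange stick still visible at its bottom (crop (293,245)). The cradle is empty. Next is the transit to the tray.

Request:
play_rows(
  rows=[
    {"twist": [0.0087,0.043,0.0231],"offset": [-1.24,-0.895,1.418],"grip": 0.3},
    {"twist": [0.0087,0.043,0.0231],"offset": [-1.24,-0.895,1.418],"grip": 0.3},
    {"twist": [0.0087,0.043,0.0231],"offset": [-1.24,-0.895,1.418],"grip": 0.3},
    {"twist": [0.0087,0.043,0.0231],"offset": [-1.24,-0.895,1.418],"grip": 0.3},
    {"twist": [0.0087,0.043,0.0231],"offset": [-1.24,-0.895,1.418],"grip": 0.3},
    {"twist": [0.0087,0.043,0.0231],"offset": [-1.24,-0.895,1.418],"grip": 0.3},
    {"twist": [0.0087,0.043,0.0231],"offset": [-1.24,-0.895,1.418],"grip": 0.3},
    {"twist": [0.0087,0.043,0.0231],"offset": [-1.24,-0.895,1.418],"grip": 0.3},
  ],
)

```text
time: 8.9
tool_pos: [566.5, 13.4, 190.9]
eef_rot: [0.132, 0.71, 0.682, -0.113]
wrist_force: [1.5, -0.1, -0.5]
width: 55.2
finger_force: 52.9
```

Request:
play_rows(
  rows=[
    {"twist": [0.0087,0.043,0.0231],"offset": [-1.24,-0.895,1.418],"grip": 0.3},
    {"twist": [0.0087,0.043,0.0231],"offset": [-1.24,-0.895,1.418],"grip": 0.3},
    {"twist": [0.0087,0.043,0.0231],"offset": [-1.24,-0.895,1.418],"grip": 0.3},
    {"twist": [0.0087,0.043,0.0231],"offset": [-1.24,-0.895,1.418],"grip": 0.3},
    {"twist": [0.0087,0.043,0.0231],"offset": [-1.24,-0.895,1.418],"grip": 0.3},
    {"twist": [0.0087,0.043,0.0231],"offset": [-1.24,-0.895,1.418],"grip": 0.3},
    {"twist": [0.0087,0.043,0.0231],"offset": [-1.24,-0.895,1.418],"grip": 0.3},
    {"twist": [0.0087,0.043,0.0231],"offset": [-1.24,-0.895,1.418],"grip": 0.3},
  ],
)

```text
time: 9.9
tool_pos: [483.9, -95.9, 97.7]
eef_rot: [-0.001, 0.783, 0.622, -0.001]
wrist_force: [0.4, -1.8, -1.6]
width: 54.8
finger_force: 53.0
```

```bash
python3 - <<'E'
from h import *
p,Rm,s=cur(); print(p,np.round(s["joint_pos"],2),s["wrist_force"],s["width"],s["finger_force"])
a=mouthpose(TR-55*t+[0,0,55],0); plan(*a,8)
b=mouthpose(TR-55*t+[0,0,50],10); plan(*b,8,start=a)
c=mouthpose(TR-55*t+[0,0,45],20); plan(*c,16,start=b); path(*c,8,b)
E
```

```text
[483.87699115 -95.8646023   97.7301952 ] [-0.2   0.33 -0.24  1.    0.    1.6 ] [ 0.40304029 -1.80522604 -1.62556591] 54.75669147984438 52.95063033699989
N 8 twist [-0.0004  0.0218 -0.    ] offset [0.005 0.017 0.8  ] target [486.3 -91.   34. ]
N 8 twist [0.     0.0218 0.    ] offset [ 0.05   0.    -0.054] target [486.9 -88.3  39.1]
N 16 twist [-0.      0.0109  0.    ] offset [ 0.02  -0.    -0.029] target [487.1 -87.3  44.6]
0 [487. -88.  39.] mouth [ 473. -146.   50.] bot [508.   8.  78.]
2 [487. -88.  40.] mouth [ 473. -146.   49.] bot [507.   6.  83.]
4 [487. -88.  42.] mouth [ 473. -146.   47.] bot [507.   5.  89.]
6 [487. -87.  43.] mouth [ 473. -146.   46.] bot [506.   3.  94.]
8 [487. -87.  45.] mouth [ 473. -146.   45.] bot [506.   1. 100.]
```

```bash
python3 - <<'E'
from h import *
m=TR-42*t
a=mouthpose(m+[0,0,62],8); plan(*a,8)
c=mouthpose(m+[0,0,50],18); plan(*c,16,start=a); path(*c,8,a)
E
```

```text
N 8 twist [-0.0004  0.0392 -0.0001] offset [-0.15   0.016  0.596] target [ 483.9 -101.3   49.1]
N 16 twist [0.     0.0109 0.    ] offset [0.004 0.    0.012] target [ 484.2 -100.    47.5]
0 [ 484. -101.   49.] mouth [ 470. -159.   62.] bot [505.  -4.  84.]
2 [ 484. -101.   49.] mouth [ 470. -159.   59.] bot [505.  -5.  88.]
4 [ 484. -101.   48.] mouth [ 470. -159.   56.] bot [504.  -7.  92.]
6 [ 484. -100.   48.] mouth [ 470. -159.   53.] bot [504.  -8.  96.]
8 [ 484. -100.   48.] mouth [ 470. -159.   50.] bot [503. -10.  99.]
```

Request:
play_rows(
  rows=[
    {"twist": [0,0.039,0],"offset": [-0.15,0,0.6],"grip": 0.3},
    {"twist": [0,0.039,0],"offset": [-0.15,0,0.6],"grip": 0.3},
    {"twist": [0,0.039,0],"offset": [-0.15,0,0.6],"grip": 0.3},
    {"twist": [0,0.039,0],"offset": [-0.15,0,0.6],"grip": 0.3},
    {"twist": [0,0.039,0],"offset": [-0.15,0,0.6],"grip": 0.3},
    {"twist": [0,0.039,0],"offset": [-0.15,0,0.6],"grip": 0.3},
    {"twist": [0,0.039,0],"offset": [-0.15,0,0.6],"grip": 0.3},
    {"twist": [0,0.039,0],"offset": [-0.15,0,0.6],"grip": 0.3},
  ],
)

```text
time: 10.9
tool_pos: [483.1, -100.5, 49.0]
eef_rot: [-0.098, 0.773, 0.615, 0.121]
wrist_force: [-0.2, -0.4, -0.9]
width: 55.3
finger_force: 53.0
```

Request:
play_rows(
  rows=[
    {"twist": [0,0.0109,0],"offset": [0,0,0.012],"grip": 0.3},
    {"twist": [0,0.0109,0],"offset": [0,0,0.012],"grip": 0.3},
    {"twist": [0,0.0109,0],"offset": [0,0,0.012],"grip": 0.3},
    {"twist": [0,0.0109,0],"offset": [0,0,0.012],"grip": 0.3},
    {"twist": [0,0.0109,0],"offset": [0,0,0.012],"grip": 0.3},
    {"twist": [0,0.0109,0],"offset": [0,0,0.012],"grip": 0.3},
    {"twist": [0,0.0109,0],"offset": [0,0,0.012],"grip": 0.3},
    {"twist": [0,0.0109,0],"offset": [0,0,0.012],"grip": 0.3},
  ],
)

```text
time: 11.9
tool_pos: [483.8, -100.3, 48.9]
eef_rot: [-0.124, 0.767, 0.61, 0.155]
wrist_force: [-0.0, 0.0, -1.0]
width: 55.3
finger_force: 53.0
```

Request:
play_rows(
  rows=[
    {"twist": [0,0.0109,0],"offset": [0,0,0.012],"grip": 0.3},
    {"twist": [0,0.0109,0],"offset": [0,0,0.012],"grip": 0.3},
    {"twist": [0,0.0109,0],"offset": [0,0,0.012],"grip": 0.3},
    {"twist": [0,0.0109,0],"offset": [0,0,0.012],"grip": 0.3},
    {"twist": [0,0.0109,0],"offset": [0,0,0.012],"grip": 0.3},
    {"twist": [0,0.0109,0],"offset": [0,0,0.012],"grip": 0.3},
    {"twist": [0,0.0109,0],"offset": [0,0,0.012],"grip": 0.3},
    {"twist": [0,0.0109,0],"offset": [0,0,0.012],"grip": 0.3},
  ],
)

```text
time: 12.9
tool_pos: [483.9, -99.9, 48.0]
eef_rot: [-0.151, 0.759, 0.604, 0.188]
wrist_force: [0.6, 0.4, -1.5]
width: 55.6
finger_force: 53.0
```

```bash
python3 - <<'E'
from h import *
p,Rm,s=cur(); print(p,(p+Rm@M).round(1),(p+Rm@B).round(1),s["wrist_force"],s["width"],s["finger_force"])
pc=cam("scene"); cv2.imwrite("pics/s4.png",cv2.resize(pc["img"][200:420,100:400,::-1],None,fx=2.5,fy=2.5))
E
```

```text
[483.92330713 -99.8900632   48.03414048] [ 469.7 -158.4   50.6] [503.3  -9.9  99.6] [ 0.61064972  0.39342529 -1.48568378] 55.57883847899838 53.01091566681862
```

View pics/s4.png

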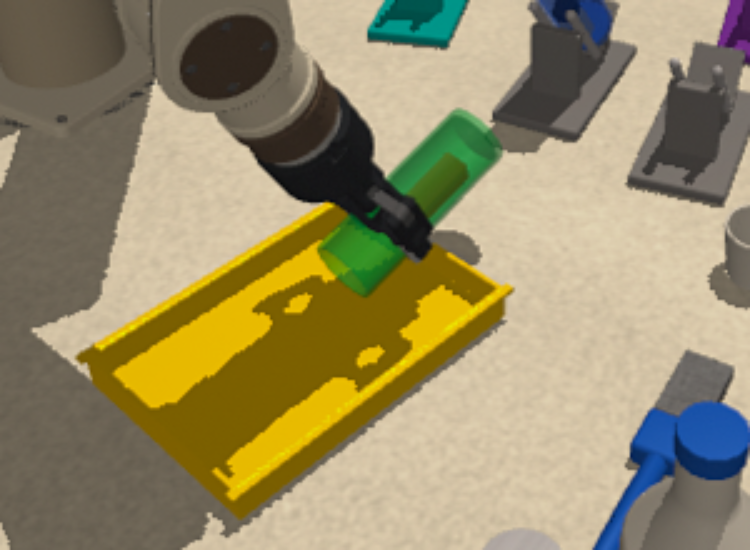

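The cup's mouth is over the tray (crop (350,270)), and the stick has just begun to move (crop (440,190)). I'll wait one second and tilt very slightly more.

Request:
play_rows(
  rows=[
    {"twist": [0,0.006,0],"offset": [0,0,0],"grip": 0.3},
    {"twist": [0,0.006,0],"offset": [0,0,0],"grip": 0.3},
    {"twist": [0,0.006,0],"offset": [0,0,0],"grip": 0.3},
    {"twist": [0,0.006,0],"offset": [0,0,0],"grip": 0.3},
    {"twist": [0,0,0],"offset": [0,0,0],"grip": 0.3},
    {"twist": [0,0,0],"offset": [0,0,0],"grip": 0.3},
    {"twist": [0,0,0],"offset": [0,0,0],"grip": 0.3},
    {"twist": [0,0,0],"offset": [0,0,0],"grip": 0.3},
  ],
)

```text
time: 13.95
tool_pos: [484.0, -99.9, 48.1]
eef_rot: [-0.158, 0.757, 0.603, 0.197]
wrist_force: [0.5, -0.4, -0.2]
width: 55.2
finger_force: 53.0
```

```bash
python3 - <<'E'
from h import *
p,Rm,s=cur(); print(p,(p+Rm@M).round(1),(p+Rm@B).round(1),s["wrist_force"],s["width"],s["finger_force"])
for n in ("scene","top"):
    pc=cam(n)
    for d in manip.masks_of(pc,"stain_stick")[:2]:
        P=pts(pc,d["region"]); print(n,d["score"],d["xy"],np.median(P,0).round(),np.percentile(P,[3,97],axis=0).round().tolist())
    if n=="scene": cv2.imwrite("pics/s5.png",cv2.resize(pc["img"][200:420,100:400,::-1],None,fx=2.5,fy=2.5))
E
```

```text
[483.96377448 -99.88299245  48.08283021] [ 469.7 -158.5   49.3] [503.  -11.  101.8] [ 0.45812799 -0.38644053 -0.16853525] 55.224319459032664 53.033808544278145
scene 0.84 [216.4, 335.8] [ 463. -214.   24.] [[445.0, -248.0, 6.0], [477.0, -174.0, 28.0]]
```

View pics/s5.png

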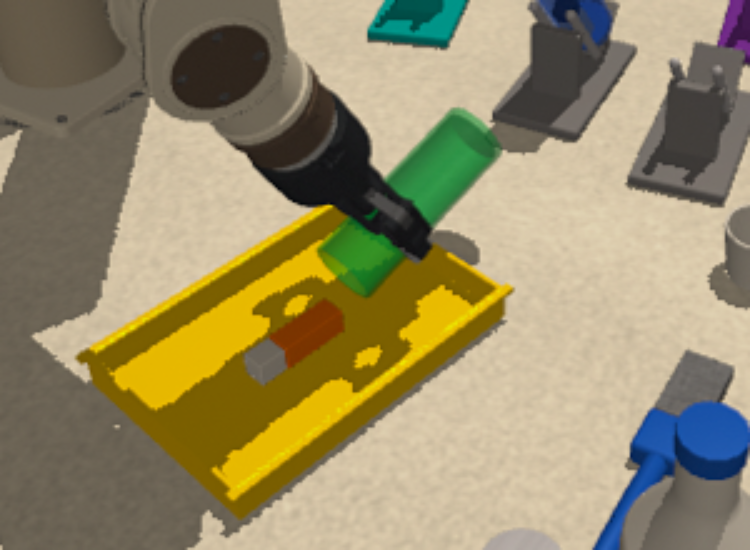

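The stick lies flat in the tray (crop (295,342)), clear of the cup. I'll lift the empty cup and return it.

```bash
python3 - <<'E'
from h import *
a=mouthpose(TR-35*t+[0,0,150],5); plan(*a,8); path(*a,8,cur()[:2])
L=(G["p"]+[0,0,130],G["R"]); plan(*L,16,start=a); path(*L,16,a)
E
```

```text
N 8 twist [-0.0002 -0.031   0.    ] offset [ 0.314  0.002 -1.036] target [ 482.1 -108.9  134. ]
0 [ 484. -100.   48.] mouth [ 470. -158.   49.] bot [503. -11. 102.]
2 [ 483. -104.   69.] mouth [ 469. -162.   74.] bot [503. -12. 117.]
4 [ 482. -107.   91.] mouth [ 468. -165.   99.] bot [503. -12. 133.]
6 [ 482. -109.  112.] mouth [ 468. -166.  125.] bot [503. -12. 148.]
8 [ 482. -109.  134.] mouth [ 468. -165.  150.] bot [504. -10. 164.]
N 16 twist [-0.0057 -0.0591 -0.0246] offset [ 1.654  0.874 -0.989] target [626.9 161.7 240.8]
0 [ 482. -109.  134.] mouth [ 468. -165.  150.] bot [504. -10. 164.]
2 [505. -86. 161.] mouth [ 494. -140.  184.] bot [522.  17. 178.]
4 [527. -58. 185.] mouth [ 518. -110.  214.] bot [539.  46. 190.]
6 [547. -27. 205.] mouth [541. -76. 240.] bot [555.  78. 197.]
8 [566.   7. 221.] mouth [562. -37. 262.] bot [569. 110. 201.]
10 [584.  43. 233.] mouth [582.   4. 279.] bot [583. 144. 201.]
12 [600.  82. 241.] mouth [600.  48. 291.] bot [594. 177. 196.]
14 [614. 121. 243.] mouth [615.  94. 297.] bot [604. 211. 188.]
16 [627. 162. 241.] mouth [629. 141. 298.] bot [613. 243. 175.]
```

Request:
play_rows(
  rows=[
    {"twist": [0,-0.031,0],"offset": [0.31,0,-1.04],"grip": 0.3},
    {"twist": [0,-0.031,0],"offset": [0.31,0,-1.04],"grip": 0.3},
    {"twist": [0,-0.031,0],"offset": [0.31,0,-1.04],"grip": 0.3},
    {"twist": [0,-0.031,0],"offset": [0.31,0,-1.04],"grip": 0.3},
    {"twist": [0,-0.031,0],"offset": [0.31,0,-1.04],"grip": 0.3},
    {"twist": [0,-0.031,0],"offset": [0.31,0,-1.04],"grip": 0.3},
    {"twist": [0,-0.031,0],"offset": [0.31,0,-1.04],"grip": 0.3},
    {"twist": [0,-0.031,0],"offset": [0.31,0,-1.04],"grip": 0.3},
  ],
)

```text
time: 15.15
tool_pos: [481.8, -109.3, 134.8]
eef_rot: [-0.081, 0.776, 0.617, 0.101]
wrist_force: [-0.2, -1.0, -1.2]
width: 55.4
finger_force: 53.0
```

Request:
play_rows(
  rows=[
    {"twist": [-0.0057,-0.0591,-0.0246],"offset": [1.654,0.874,-0.989],"grip": 0.3},
    {"twist": [-0.0057,-0.0591,-0.0246],"offset": [1.654,0.874,-0.989],"grip": 0.3},
    {"twist": [-0.0057,-0.0591,-0.0246],"offset": [1.654,0.874,-0.989],"grip": 0.3},
    {"twist": [-0.0057,-0.0591,-0.0246],"offset": [1.654,0.874,-0.989],"grip": 0.3},
    {"twist": [-0.0057,-0.0591,-0.0246],"offset": [1.654,0.874,-0.989],"grip": 0.3},
    {"twist": [-0.0057,-0.0591,-0.0246],"offset": [1.654,0.874,-0.989],"grip": 0.3},
    {"twist": [-0.0057,-0.0591,-0.0246],"offset": [1.654,0.874,-0.989],"grip": 0.3},
    {"twist": [-0.0057,-0.0591,-0.0246],"offset": [1.654,0.874,-0.989],"grip": 0.3},
  ],
)

```text
time: 16.15
tool_pos: [566.6, 7.1, 222.2]
eef_rot: [0.094, 0.715, 0.69, -0.062]
wrist_force: [0.7, -0.0, -0.8]
width: 55.2
finger_force: 53.0
```

```bash
python3 - <<'E'
from h import *
L=(G["p"]+[0,0,130],G["R"]); print(cur()[0]); plan(*L,8)
E
```

```text
[566.55940311   7.05842732 222.15677122]
N 8 twist [-0.0057 -0.0588 -0.0243] offset [ 1.652  0.873 -0.978] target [626.9 161.7 240.8]
```

Request:
play_rows(
  rows=[
    {"twist": [-0.0057,-0.0588,-0.0243],"offset": [1.652,0.873,-0.978],"grip": 0.3},
    {"twist": [-0.0057,-0.0588,-0.0243],"offset": [1.652,0.873,-0.978],"grip": 0.3},
    {"twist": [-0.0057,-0.0588,-0.0243],"offset": [1.652,0.873,-0.978],"grip": 0.3},
    {"twist": [-0.0057,-0.0588,-0.0243],"offset": [1.652,0.873,-0.978],"grip": 0.3},
    {"twist": [-0.0057,-0.0588,-0.0243],"offset": [1.652,0.873,-0.978],"grip": 0.3},
    {"twist": [-0.0057,-0.0588,-0.0243],"offset": [1.652,0.873,-0.978],"grip": 0.3},
    {"twist": [-0.0057,-0.0588,-0.0243],"offset": [1.652,0.873,-0.978],"grip": 0.3},
    {"twist": [-0.0057,-0.0588,-0.0243],"offset": [1.652,0.873,-0.978],"grip": 0.3},
  ],
)

```text
time: 17.15
tool_pos: [626.9, 162.0, 240.7]
eef_rot: [0.261, 0.609, 0.716, -0.219]
wrist_force: [0.8, 0.0, -2.0]
width: 55.3
finger_force: 53.0
```

```bash
python3 - <<'E'
from h import *
p,Rm,s=cur(); plan(G["p"]+[0,0,130],G["R"],1); print(s["wrist_force"])
plan(G["p"]+[0,0,5],G["R"],1)
# check the cup in the grip: axis fit at free tilt
C=[]
for n in("scene","top"):
    pc=cam(n); P=pts(pc,np.ones((480,640),bool)); hs=cv2.cvtColor(pc["img"],cv2.COLOR_RGB2HSV)[pc["z_map"]>0].astype(int)
    g=(abs(P[:,0]-620)<70)&(abs(P[:,1]-190)<110)&(P[:,2]>150)&(hs[:,0]>40)&(hs[:,0]<85)&(hs[:,1]>80); C.append(P[g])
C=np.vstack(C)
def ax(x): return np.array([np.sin(x[3])*np.cos(x[2]),np.sin(x[3])*np.sin(x[2]),np.cos(x[3])])
r=least_squares(lambda x:np.linalg.norm(np.cross(C-[x[0],x[1],175],ax(x)),axis=1)-28,[612,243,-1.4,.7],loss="soft_l1",f_scale=2)
print(len(C),r.x.round(2),np.degrees(r.x[3]),np.percentile((C-[r.x[0],r.x[1],175])@ax(r.x),[1,99]))
E
```

```text
N 1 twist [ 0.0006 -0.0009 -0.0004] offset [-0.027 -0.004  0.008] target [626.9 161.7 240.8]
[ 0.7777778   0.03762906 -1.97501202]
N 1 twist [ 0.0006 -0.0009 -0.0004] offset [ 7.986 -0.065  9.603] target [626.9 161.7 115.8]
1895 [611.71 243.58  -1.4    0.71] 40.40352523096828 [  6.39391717 161.39697767]
```

The cup's pose in the grip hasn't changed. I'll descend to 5 mm above the seat and then ease in.

Request:
play_rows(
  rows=[
    {"twist": [0,0,0],"offset": [0.8,-0.01,0.96],"grip": 0.3},
    {"twist": [0,0,0],"offset": [1.4,-0.01,1.68],"grip": 0.3},
    {"twist": [0,0,0],"offset": [1.5,-0.01,1.8],"grip": 0.3},
    {"twist": [0,0,0],"offset": [1.5,-0.01,1.8],"grip": 0.3},
    {"twist": [0,0,0],"offset": [1.3,-0.01,1.56],"grip": 0.3},
    {"twist": [0,0,0],"offset": [0.8,-0.01,0.96],"grip": 0.3},
    {"twist": [0,0,0],"offset": [0.5,0,0.6],"grip": 0.3},
    {"twist": [0,0,0],"offset": [0.2,0,0.24],"grip": 0.3},
  ],
)

```text
time: 18.25
tool_pos: [626.7, 160.6, 115.4]
eef_rot: [0.26, 0.61, 0.716, -0.219]
wrist_force: [-1.4, 0.1, -0.6]
width: 55.6
finger_force: 53.0
```

Request:
play_rows(
  rows=[
    {"twist": [0,0,0],"offset": [0.06,0,0.08],"grip": 0.3},
    {"twist": [0,0,0],"offset": [0.06,0,0.08],"grip": 0.3},
    {"twist": [0,0,0],"offset": [0.06,0,0.08],"grip": 0.3},
    {"twist": [0,0,0],"offset": [0.06,0,0.08],"grip": 0.3},
    {"twist": [0,0,0],"offset": [0,0,0],"grip": 0.3},
    {"twist": [0,0,0],"offset": [0,0,0],"grip": 0.3},
    {"twist": [0,0,0],"offset": [0,0,0],"grip": 0.3},
    {"twist": [0,0,0],"offset": [0,0,0],"grip": 0.3},
  ],
)

```text
time: 19.25
tool_pos: [626.9, 161.0, 111.7]
eef_rot: [0.26, 0.61, 0.716, -0.218]
wrist_force: [0.1, 2.0, 3.5]
width: 55.0
finger_force: 53.4
```

Light contact, about 1 mm from the original height. Releasing, then backing out along the tool axis.

Request:
play_rows(
  rows=[
    {"twist": [0,0,0],"offset": [0,0,0],"grip": 0.66},
    {"twist": [0,0,0],"offset": [0,0,0],"grip": 0.72},
    {"twist": [0,0,0],"offset": [0,0,0],"grip": 0.8},
    {"twist": [0,0,0],"offset": [0,0,0],"grip": 0.9},
    {"twist": [0,0,0],"offset": [0,0,0],"grip": 1},
    {"twist": [0,0,0],"offset": [0,0,0],"grip": 1},
    {"twist": [0,0,0],"offset": [0,0,0],"grip": 1},
    {"twist": [0,0,0],"offset": [0,0,0],"grip": 1},
  ],
)

```text
time: 20.25
tool_pos: [626.7, 160.8, 111.3]
eef_rot: [0.26, 0.61, 0.716, -0.219]
wrist_force: [0.2, 0.6, 0.4]
width: 85.3
finger_force: 0.0
```

Request:
play_rows(
  rows=[
    {"twist": [0,0,0],"offset": [0,0,-1],"grip": 1},
    {"twist": [0,0,0],"offset": [0,0,-2],"grip": 1},
    {"twist": [0,0,0],"offset": [0,0,-2.5],"grip": 1},
    {"twist": [0,0,0],"offset": [0,0,-2.5],"grip": 1},
    {"twist": [0,0,0],"offset": [0,0,-2.5],"grip": 1},
    {"twist": [0,0,0],"offset": [0,0,-2.5],"grip": 1},
    {"twist": [0,0,0],"offset": [0,0,-2],"grip": 1},
    {"twist": [0,0,0],"offset": [0,0,-1],"grip": 1},
  ],
)

```text
time: 21.25
tool_pos: [609.7, 263.1, 235.9]
eef_rot: [0.261, 0.61, 0.716, -0.218]
wrist_force: [0.1, -0.1, 0.7]
width: 85.4
finger_force: 0.0
```

```bash
python3 - <<'E'
from h import *
print(cur()[0],cur()[2]["wrist_force"])
C=[]
for n in("scene","top"):
    pc=cam(n); P=pts(pc,np.ones((480,640),bool)); hs=cv2.cvtColor(pc["img"],cv2.COLOR_RGB2HSV)[pc["z_map"]>0].astype(int)
    g=(abs(P[:,0]-620)<70)&(abs(P[:,1]-190)<110)&(P[:,2]>50)&(hs[:,0]>40)&(hs[:,0]<85)&(hs[:,1]>80); C.append(P[g])
    if n=="scene": save(pc,"s6.png")
C=np.vstack(C)
def ax(x): return np.array([np.sin(x[3])*np.cos(x[2]),np.sin(x[3])*np.sin(x[2]),np.cos(x[3])])
r=least_squares(lambda x:np.linalg.norm(np.cross(C-[x[0],x[1],45],ax(x)),axis=1)-28,[612,243,-1.4,.7],loss="soft_l1",f_scale=2)
print(len(C),r.x.round(2),np.degrees(r.x[3]),np.percentile((C-[r.x[0],r.x[1],45])@ax(r.x),[1,99]))
E
```

```text
[609.6983915  263.14446344 235.94876223] [ 0.13189976 -0.0758214   0.73404414]
1497 [612.23 243.58  -1.4    0.7 ] 40.04428778196914 [  3.4377153  161.33400905]
```

View pics/s6.png

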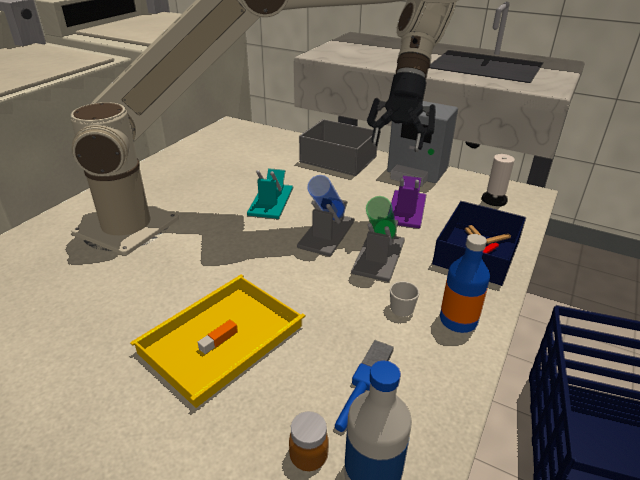

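The cup is back in its cradle at (381,212), leaning 40°. The stick is in the tray at (217,336), the gripper is clear, and everything else is unmoved. Handing in.

```bash
python3 -c "
from plant import manip
print(manip.finish_job())"
```

```text
the job is handed in; nothing more can be done
None
```

The orange stick is lying in the yellow tray, the empty green cup is back in its own cradle mouth up, nothing else appears to have moved, and the job was handed in at about 21 s.

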